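# Set the large snap trap on the hatchery bench

### The arm

A 6-joint arm with a two-finger parallel gripper is mounted at the origin on the work surface. World frame = base frame: x ahead of the robot, y to its left, z up, the work surface at z = 0. Lengths are in m, angles in rad, forces in N, time in s.
With the tool pointing down it reaches from about 0.35 to 0.775 m from the base axis. Payload 5.5 kg.
Tool frame: the origin (TCP) lies at the very end of the fingers, on their centre line; the grasp point (between the pads) lies 19 mm behind it; z points along the fingers, y is the direction in which the jaws open and shut (so a half turn about z gives the same grasp; the last joint's range is limited). The gripper opens to 85 mm and grips with 20 to 120 N. Pads are 22 mm wide; open, the fingers measure 114 mm over their backs; the gripper's body (76 mm by 85 mm) begins 54 mm behind the grasp point. The pads swing forward as they close: fully open they stand 13 mm farther back than shut.
Start: joints at [-1.335, 0.313, 0.046, 1.304, 0, 1.431], TCP at [0.211, -0.535, 0.231] pointing down, gripper open.
Joint ranges: [-2.76, 2.76], [-0.86, 1.69], [-1.03, 1.26], [-2.2, 2.34], [-1.47, 1.5], [-3.14, 3.14]. Speed limits (rad/s): [2.57, 2.57, 3.14, 3.14, 3.14, 3.14].

### API

Orientations are given as a unit quaternion [w, x, y, z].
In Python, from workcell import * gives the robot as it stands.
- The arm moves only by the tool servo_tool, never from a script. Its argument "rows" is a list of rows, each a list of 7 numbers: the turn, a rotation vector about the tool's x, y, z in degrees, then the shift along the tool's x, y, z in mm, then the opening, from 0 (shut) to 1 (fully open). In form: [[wx, wy, wz, tx, ty, tz, claw], ...]. A call has 1 to 20 rows; each row is the pose to reach, as a shift and turn from the pose commanded when the call began, along the tool's axes at that moment; what a row does not reach only later rows make up. A row lasts 1/10 s, in which the tool goes at most 50 mm and 8.59 degrees, less where a joint would pass 70% of its speed; a pose out of reach is approached as far as the arm can. A call with a gripper value outside its range is refused whole. The fingers move at their own pace and stop on an object; the grip force is fixed at half the most. Time passes only in rows, so rows that repeat a pose let the fingers close. It gives the time, the measured TCP pose, the force and the opening at its end, in the units of the state.
- observe(): the state, without advancing time (a new reading comes with each control period).
- grab_frame(name): name is "scene" or "top" or "wrist"; returns a dict with "image" (384x512x3 uint8, red, green, blue), "depth" (384x512 float32, m along the optical axis (not along the pixel's ray), 0 where there is no reading), "fx", "fy", "cx", "cy" (pixels), "position" and "attitude" of the camera in the world. Camera axes: x right, y down, z forward; pixel columns grow to the right and rows downward; lengths in m; the calibration is good to about 2 mm. The wrist camera is an equidistant fisheye: a pixel r from the principal point sees the ray r / f radians off the axis. A picture is of the moment at which its call begins.
- finish_job(): hands the job in, once; it reports no verdict.
The state is a dict: "time": time; "joints": joint angles; "joint_velocities": joint speeds; "tau": joint torques, N m; "position": TCP position; "orientation": TCP orientation; "wrist_force": force on the tool from outside, world axes, zero at the start; "torque": the same for the moment, N m; "gripper_width": finger opening in m.
Only numpy, scipy, OpenCV 4.12 (cv2) and the standard library are available. Lean on these libraries where they do the work, as an engineer would, in place of code of your own. Each camera call takes 0.05 s, during which the arm holds its last target.

### The job

Set the larger of the two rodent snap traps: take it by the T-handle, draw its sprung bow up and over to the catch end until the catch hooks it, and let go so that it stays set. Do not let the bow snap back at any moment, and leave the smaller trap where it is.

Things in the scene. Friction and masses are not known exactly. Their poses are not given: they have to be found in the camera images.
- trap: Larger snap trap, black plastic, screwed down. Base 210 x 95 x 12 mm, from x -98 to +113 mm. Origin on the bench below the bow's axle (along y, 50 mm up); +x to the fixed toothed jaw, -x to the catch. White catch at x -82 to -66 mm, 89 mm high, 16 mm wide: its sloped nose yields as the bow is drawn down past it, then springs over the bow. Bumping nose or pedal (x -55 to -19 mm) fires a set trap.
- trap_bow (a joint): Turn of the large trap's steel bow, rad. 0: sprung, on the jaw, rising 50 deg towards the trap's +x; grows as it is drawn up and over to the catch: 0.70 upright, 2.27 level at the catch side, stop at 2.37 (may be pressed lightly). Once past 2.15 the catch is over it; let go, it settles near 2.09, held. The spring pulls back with 2 N at the handle at 0, 4 N at the end; the nose adds about 2 N.
- trap_grip (a point): Centre of the T-handle at the bow's end, 135 mm from the axle; at joint value q in the trap's frame x = 135 cos(0.873+q), z = 50 + 135 sin(0.873+q) mm, y = 0. White round bar, 14 mm thick, 40 mm long along the trap's y, 7 mm stem at its middle. Pinched by its flat ends it turns, and slips by up to 20 mm, between the fingers, which open clear of the catch. When set it is past the base's end.
- small_trap: Smaller snap trap of the same shape, 0.6 times as large (base 126 x 57 mm, 92 mm high), loose on the bench, a bystander. Origin on the bench below its axle, +x towards its fixed jaw.
Mind the look-alikes: they are no part of the job. What is shaped like the trap but blue, green or pink is not meant.

How it is judged:
By the outcome, as a careful person would: the job done as asked, in the order asked, and still so for the second after the job is handed in, with the robot touching nothing.
It also fails if it takes over 43 s, if anything falls off the work surface, if the arm or the gripper's body presses on something with over 40 N, if the wrist force passes 120 N, or if a joint passes its speed limit or range.

## Working session

There is one attempt and no reset: what is moved stays moved. The work goes in short steps, Python scripts to look and compute and a tool call to move; the robot and the scene stay as the last step left them, time stands still between calls to the robot, and variables do not carry over. Pictures are saved under pics/ and viewed, and the job is handed in when it is done.

Besides the shell and the picture viewer there is one more tool, called after ">>>" in YAML: its name, and indented under it one key for each argument. servo_tool: Moves the arm, as the interface text tells. Its arguments: {"type":"object","properties":{"rows":{"type":"array"}},"required":["rows"]}

```bash
mkdir -p pics; ls
python3 - <<'E'
from workcell import *
import cv2,numpy as np,pickle
s=observe();print({k:np.round(v,3).tolist() for k,v in s.items()})
for n in("scene","top"):
    f=grab_frame(n);pickle.dump(f,open(f'pics/{n}0.pkl','wb'))
    cv2.imwrite(f'pics/{n}0.png',cv2.resize(f['image'][:,:,::-1],(800,600)))
    print(n,f['fx'],f['cx'],f['cy'],f['position'],f['attitude'])
E
```

```text
pics
{'time': 0.0, 'joints': [-1.335, 0.314, 0.045, 1.304, -0.0, 1.431], 'joint_velocities': [-0.001, -0.001, 0.001, 0.001, -0.001, -0.0], 'tau': [-0.001, -48.063, 29.853, 0.019, -0.0, -0.0], 'position': [0.211, -0.534, 0.23], 'orientation': [-0.001, 0.982, 0.187, -0.0], 'wrist_force': [0.58, -0.856, -0.59], 'torque': [-0.023, 0.028, -0.02], 'gripper_width': 0.086}
scene 359.86781114418125 257.071993353593 183.52925699696078 [1.14807748 0.31076023 0.84641882] [-0.22803586  0.56963933  0.73196314 -0.29621046]
top 486.95063528244407 258.8317672115006 187.06170781007302 [0.37409263 0.1043641  1.46326084] [ 0.02976851 -0.70422961  0.7088507  -0.02655515]
```

View pics/scene0.png

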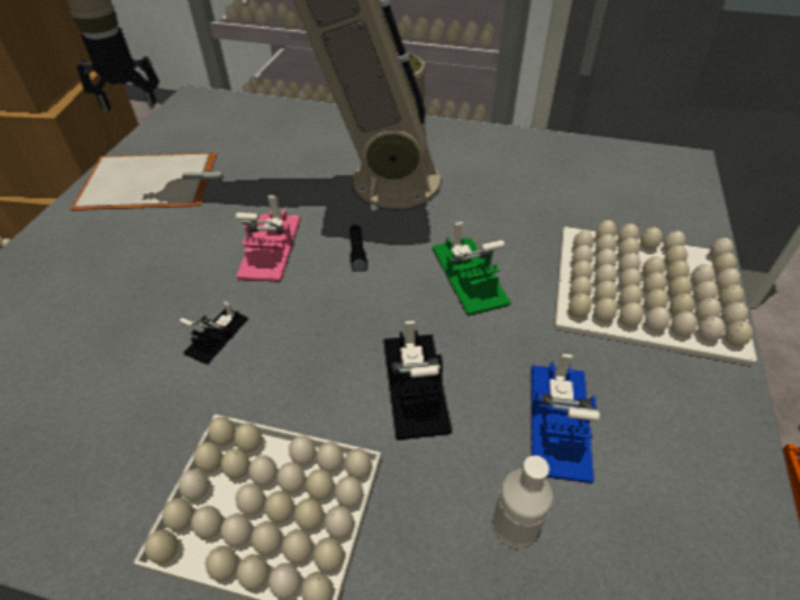

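View pics/top0.png

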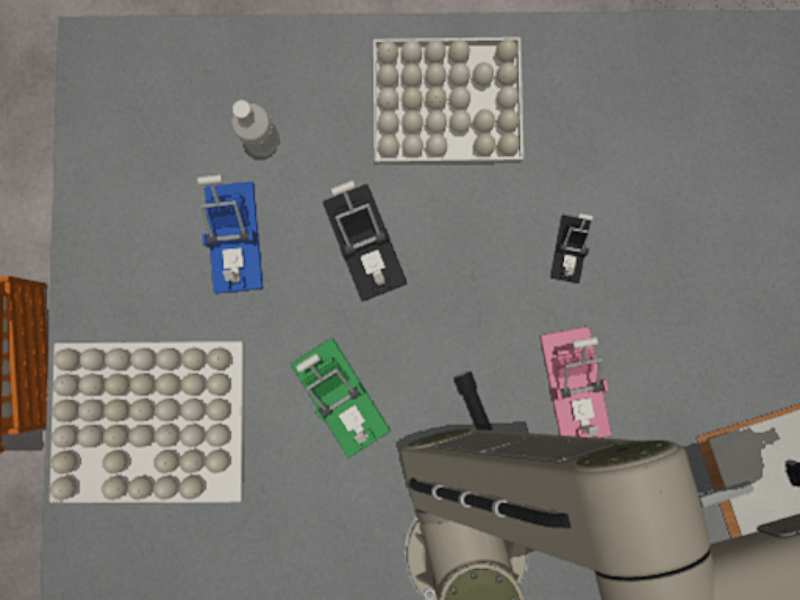

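Candidates in the top view (800x600): large black trap (365,240), small black (572,248), and blue (232,237), green (340,397) and pink (575,385). The target is the large black one, since the small black one is clearly about 0.6 times its size. I'll confirm that in a crop.

Run:
```python
import pickle,cv2
f=pickle.load(open('pics/top0.pkl','rb'))
c=f['image'][110:200,200:270,::-1]
cv2.imwrite('pics/crop1.png',cv2.resize(c,None,fx=6.5,fy=6.5,interpolation=cv2.INTER_CUBIC))
f=pickle.load(open('pics/scene0.pkl','rb'))
c=f['image'][195:290,235:300,::-1]
cv2.imwrite('pics/crop2.png',cv2.resize(c,None,fx=6,fy=6,interpolation=cv2.INTER_CUBIC))
```

```text
(no output)
```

View pics/crop1.png

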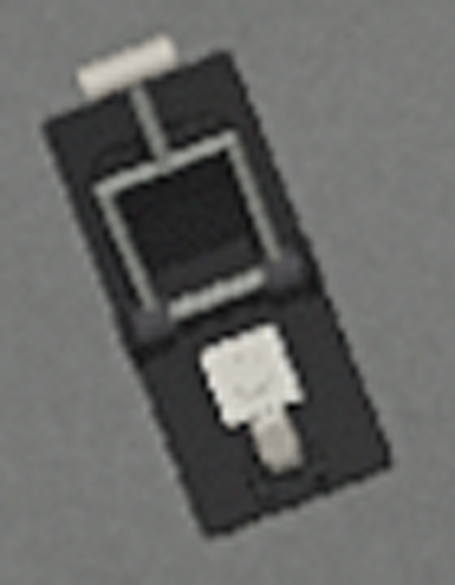

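View pics/crop2.png

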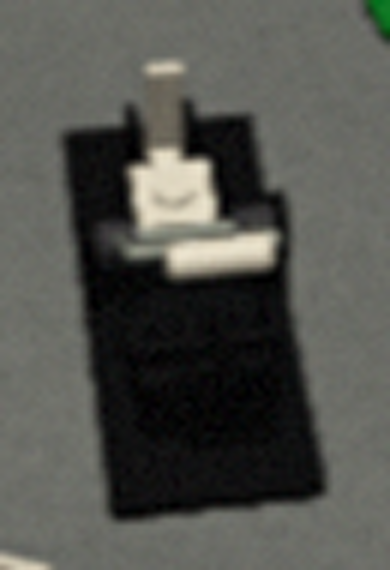

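```bash
cat > h.py <<'E'
import numpy as np
from scipy.spatial.transform import Rotation as R
def q2R(q): return R.from_quat([q[1],q[2],q[3],q[0]])
def proj(f,P):
    c=(np.asarray(P)-f['position'])@q2R(f['attitude']).as_matrix()
    return np.c_[f['fx']*c[:,0]/c[:,2]+f['cx'],f['fy']*c[:,1]/c[:,2]+f['cy']]
E
python3 - <<'E'
import pickle,numpy as np
from h import *
from scipy.optimize import least_squares
T=pickle.load(open('pics/top0.pkl','rb'));S=pickle.load(open('pics/scene0.pkl','rb'))
t=np.array([(43,125),(232,52),(392,463),(208,537),(127,65)])/6.5+[200,110]
s=np.array([(325,492),(115,517),(65,132),(250,118),(222,255)])/6+[235,195]
h=.0475
L=np.array([(.113,h,.012),(.113,-h,.012),(-.098,-h,.012),(-.098,h,.012),(.135*np.cos(.873),0,.05+.135*np.sin(.873))])
def W(p): return L@R.from_euler('z',p[2]).as_matrix().T+[p[0],p[1],0]
def res(p,w=(1,1)): return np.r_[(proj(T,W(p))-t).ravel()*w[0],(proj(S,W(p))-s).ravel()*w[1]]
for w in((1,1),(1,0),(0,1)):
    r=least_squares(res,[.65,.2,0.3],args=(w,));print(w,r.x.round(4),np.round(res(r.x),1))
    print(W(r.x)[4])
E
```

```text
(1, 1) [0.5827 0.1866 0.3721] [-1.6 -1.4 -1.4 -1.7 -0.2 -0.4 -1.4 -0.1 -0.7 -0.2  0.2 -1.1 -1.4 -1.2
 -1.2 -1.1 -0.3 -1.9 -1.  -0.2]
[0.66351022 0.21809679 0.1534451 ]
(1, 0) [0.5805 0.1835 0.3714] [-0.5 -0.7 -0.3 -1.   0.8  0.3 -0.4  0.7  0.4  0.6 -0.9 -2.1 -2.4 -2.2
 -2.  -1.8 -1.1 -2.6 -2.1 -1.2]
[0.66130933 0.21495457 0.1534451 ]
(0, 1) [0.5853 0.1893 0.3706] [-2.4 -2.3 -2.2 -2.5 -1.2 -1.2 -2.4 -0.9 -1.7 -1.1  1.  -0.  -0.7 -0.1
 -0.5 -0.3  0.4 -1.  -0.2  0.9]
[0.66613229 0.22067652 0.1534451 ]
```

>>> servo_tool:
  rows:
    - [0, 0, -8, 30, -23, -25, 1]
    - [0, 0, -16, 65, -50, -50, 1]
    - [0, 0, -24, 100, -77, -60, 1]
    - [0, 0, -32, 138, -106, -60, 1]
    - [0, 0, -40, 176, -135, -60, 1]
    - [0, 0, -48, 214, -164, -60, 1]
    - [0, 0, -56, 252, -193, -60, 1]
    - [0, 0, -64, 290, -222, -60, 1]
    - [0, 0, -72, 328, -251, -60, 1]
    - [0, 0, -80, 366, -280, -60, 1]
    - [0, 0, -88, 404, -309, -60, 1]
    - [0, 0, -96, 442, -338, -60, 1]
    - [0, 0, -104, 480, -367, -60, 1]
    - [0, 0, -112, 518, -396, -60, 1]
    - [0, 0, -120, 556, -425, -60, 1]
    - [0, 0, -128, 590, -452, -60, 1]
    - [0, 0, -136, 624, -478, -60, 1]
    - [0, 0, -144, 650, -498, -60, 1]
    - [0, 0, -152, 665, -509, -60, 1]
    - [0, 0, -160, 670, -513, -60, 1]

```text
time: 2.1
position: [0.6465, 0.1904, 0.2895]
orientation: [-0.001, -0.017, 1.0, -0.0]
wrist_force: [-0.3, -1.0, 0.1]
gripper_width: 0.0856
```

>>> servo_tool:
  rows:
    - [0, 0, -8, -8, 12, 0, 1]
    - [0, 0, -16, -18, 27, 0, 1]
    - [0, 0, -19.4, -18, 27, 0, 1]
    - [0, 0, -19.4, -18, 27, 0, 1]

```text
time: 2.5
position: [0.6632, 0.2161, 0.2901]
orientation: [-0.001, -0.182, 0.983, -0.0]
wrist_force: [1.1, -0.3, -0.0]
gripper_width: 0.0856
```

Run:
```python
from workcell import *
import cv2,numpy as np,pickle
s=observe();print({k:np.round(v,3).tolist() for k,v in s.items()})
for n in("wrist","scene","top"):
    f=grab_frame(n);pickle.dump(f,open(f'pics/{n}1.pkl','wb'))
    cv2.imwrite(f'pics/{n}1.png',cv2.resize(f['image'][:,:,::-1],(800,600)))
    print(n,f['fx'],f['cx'],f['cy'],f['position'],f['attitude'])
```

```text
{'time': 2.5, 'joints': [0.2, 0.583, 0.606, 1.595, -0.0, -0.166], 'joint_velocities': [-0.008, -0.016, -0.012, -0.001, -0.001, 0.054], 'tau': [0.374, -62.016, 29.969, -0.017, 0.028, -0.439], 'position': [0.663, 0.216, 0.29], 'orientation': [-0.001, -0.182, 0.983, -0.0], 'wrist_force': [1.055, -0.345, -0.045], 'torque': [-0.009, -0.024, 0.027], 'gripper_width': 0.086}
wrist 297.3186396354542 257.1906764657802 190.6394672144252 [0.59543139 0.19097737 0.43251979] [0.08264605 0.56030361 0.81541811 0.11967794]
scene 359.86781114418125 257.071993353593 183.52925699696078 [1.14807748 0.31076023 0.84641882] [-0.22803586  0.56963933  0.73196314 -0.29621046]
top 486.95063528244407 258.8317672115006 187.06170781007302 [0.37409263 0.1043641  1.46326084] [ 0.02976851 -0.70422961  0.7088507  -0.02655515]
```

View pics/wrist1.png

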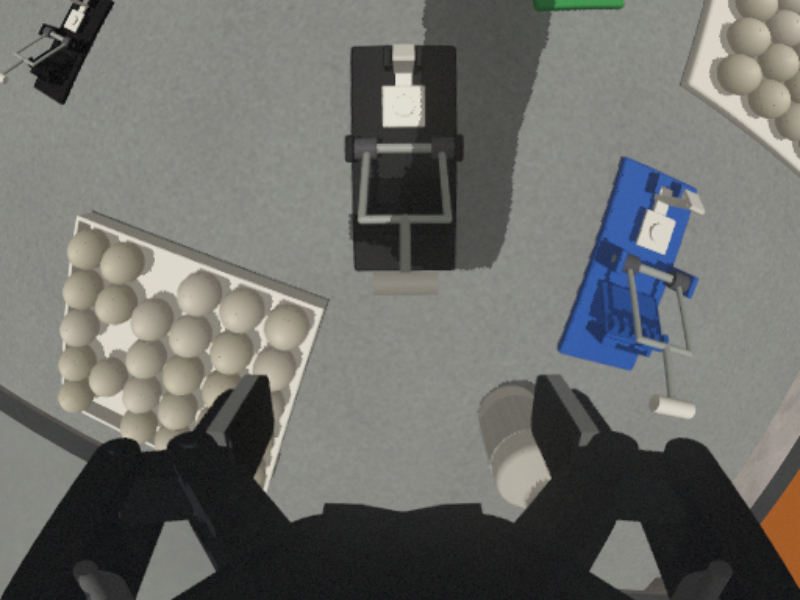

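View pics/scene1.png

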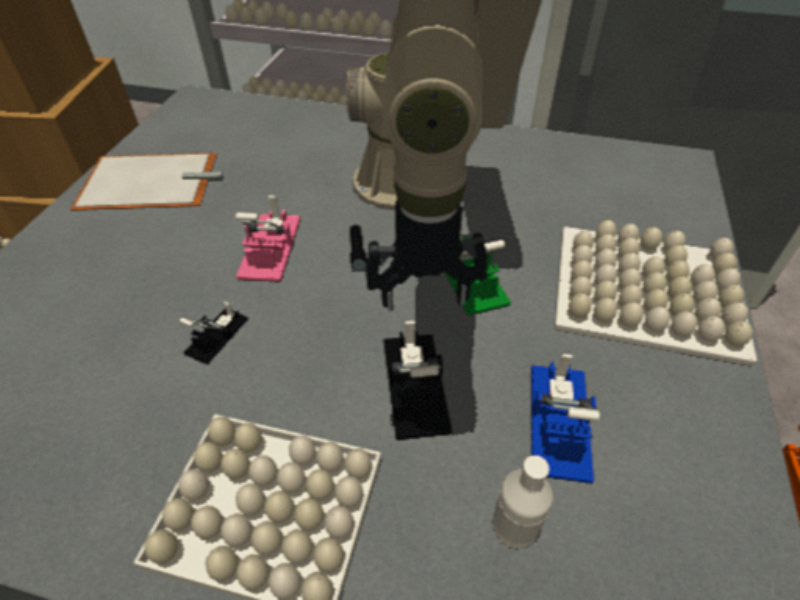

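The wrist view shows the black trap square to the image, with its handle at about (405,284). Next I'll measure it with the fisheye model and depth.

```bash
cat >> h.py <<'E'
def fish_ray(f,u,v):
    dx,dy=u-f['cx'],v-f['cy'];r=np.hypot(dx,dy);th=r/f['fx']
    return np.array([np.sin(th)*dx/r,np.sin(th)*dy/r,np.cos(th)])
def fish(f,P):
    c=(np.asarray(P)-f['position'])@q2R(f['attitude']).as_matrix()
    rho=np.hypot(c[:,0],c[:,1]);th=np.arctan2(rho,c[:,2])
    return np.c_[f['fx']*th*c[:,0]/rho+f['cx'],f['fy']*th*c[:,1]/rho+f['cy']]
def atz(f,u,v,z):
    d=q2R(f['attitude']).apply(fish_ray(f,u,v));return f['position']+d*(z-f['position'][2])/d[2]
E
python3 - <<'E'
import pickle,numpy as np
from h import *
from scipy.optimize import least_squares
f=pickle.load(open('pics/wrist1.pkl','rb'))
T=pickle.load(open('pics/top0.pkl','rb'));S=pickle.load(open('pics/scene0.pkl','rb'))
px=np.array([(437,284),(373,284),(405,284)])
for u,v in (px+.5)*.64-.5:
    d=f['depth'][int(round(v)),int(round(u))];r=fish_ray(f,u,v)
    print('depth pt',(f['position']+q2R(f['attitude']).apply(r/r[2]*d)).round(4), 'ray at .1534',atz(f,u,v,.1534).round(4))
w=(np.array([(352,268),(457,268),(456,46),(351,46),(405,284)])+.5)*.64-.5 # viewed from -x : check sides
t=(np.array([(43,125),(232,52),(392,463),(208,537),(127,65)])+.5)/6.5-.5+[200,110]
s=(np.array([(325,492),(115,517),(65,132),(250,118),(222,255)])+.5)/6-.5+[235,195]
h=.0475
L=np.array([(.113,h,.012),(.113,-h,.012),(-.098,-h,.012),(-.098,h,.012),(.135*np.cos(.873),0,.05+.135*np.sin(.873))])
def W(p): return L@R.from_euler('z',p[2]).as_matrix().T+[p[0],p[1],0]
w=w[[1,0,3,2,4]]
def res(p,k): return np.r_[(proj(T,W(p))-t).ravel()*k[0],(proj(S,W(p))-s).ravel()*k[1],(fish(f,W(p))-w).ravel()*k[2]]
for k in((1,1,1),(1,1,0),(0,0,1)):
    r=least_squares(res,[.58,.187,0.37],args=(k,));print(k,r.x.round(4),np.round(res(r.x,(1,1,1)),1),W(r.x)[4].round(4))
E
```

```text
depth pt [0.6557 0.2365 0.1612] ray at .1534 [0.6574 0.2378 0.1534]
depth pt [0.6698 0.2004 0.1605] ray at .1534 [0.6717 0.2006 0.1534]
depth pt [0.6629 0.2186 0.1601] ray at .1534 [0.6646 0.2192 0.1534]
(1, 1, 1) [0.5829 0.1872 0.3709] [-1.3 -1.1 -1.1 -1.3 -0.  -0.  -1.3  0.3 -0.5  0.2  0.8 -0.6 -0.8 -0.6
 -0.5 -0.6  0.4 -1.3 -0.4  0.4 -1.3  1.8  0.7  2.1 -0.7 -1.4  0.2 -1.6
 -0.2 -1. ] [0.6637 0.2187 0.1534]
(1, 1, 0) [0.5829 0.1864 0.372 ] [-1.1 -1.1 -0.9 -1.3  0.3 -0.1 -1.   0.3 -0.3  0.2  0.5 -0.7 -1.1 -0.7
 -0.8 -0.6  0.  -1.4 -0.7  0.3 -1.8  1.6  0.3  1.9 -1.3 -1.5 -0.5 -1.8
 -0.9 -1.2] [0.6637 0.2179 0.1534]
(0, 0, 1) [0.5829 0.1876 0.3704] [-1.4 -1.1 -1.2 -1.3 -0.2  0.  -1.4  0.3 -0.6  0.2  0.9 -0.6 -0.7 -0.6
 -0.4 -0.6  0.5 -1.3 -0.3  0.4 -1.1  1.9  0.9  2.1 -0.4 -1.3  0.5 -1.5
  0.1 -0.9] [0.6637 0.219  0.1534]
```

>>> servo_tool:
  rows:
    - [0, 0, 0, -1.4, 2.2, 40, 1]
    - [0, 0, -0.3, -1.4, 2.2, 80, 1]
    - [0, 0, -0.3, -1.4, 2.2, 115, 1]
    - [0, 0, -0.3, -1.4, 2.2, 145, 1]
    - [0, 0, -0.3, -1.4, 2.2, 160, 1]
    - [0, 0, -0.3, -1.4, 2.2, 160, 1]
    - [0, 0, -0.3, -1.4, 2.2, 160, 1]

```text
time: 3.35
position: [0.6638, 0.2179, 0.1319]
orientation: [0.0, -0.184, 0.983, -0.0]
wrist_force: [0.5, 0.0, 0.3]
gripper_width: 0.0853
```

Run:
```python
from workcell import *
import cv2,numpy as np,pickle
im=[]
for n in("wrist","scene"):
    f=grab_frame(n);pickle.dump(f,open(f'pics/{n}2.pkl','wb'));im.append(f['image'][:,:,::-1])
cv2.imwrite('pics/w2.png',cv2.resize(im[0],(800,600)))
cv2.imwrite('pics/s2.png',cv2.resize(im[1][170:300,200:330],(600,600)))
```

```text
(no output)
```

View pics/w2.png

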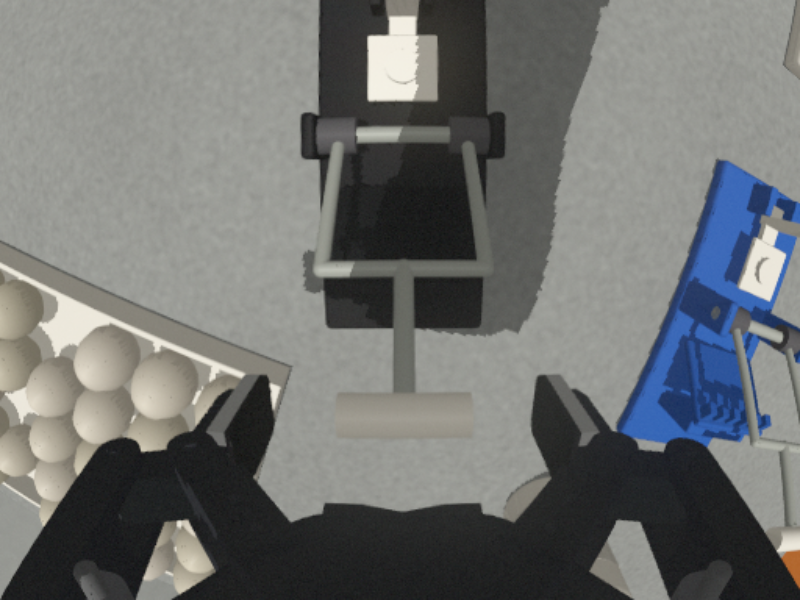

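View pics/s2.png

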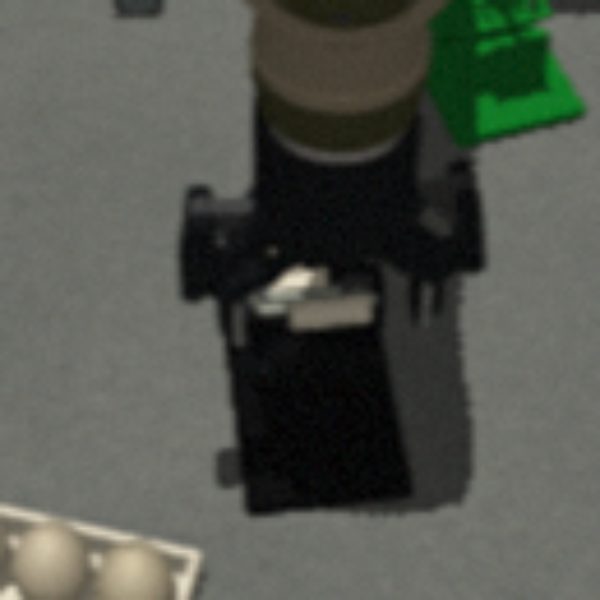

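The handle, at columns 337-473 of the wrist view, is centred between the fingers. Closing now.

>>> servo_tool:
  rows:
    - [0, 0, 0, 0, 0.5, 0, 0.35]
    - [0, 0, 0, 0, 0.5, 0, 0.2]
    - [0, 0, 0, 0, 0.5, 0, 0.2]
    - [0, 0, 0, 0, 0.5, 0, 0.2]
    - [0, 0, 0, 0, 0.5, 0, 0.2]
    - [0, 0, 0, 0, 0.5, 0, 0.2]

```text
time: 4.05
position: [0.6641, 0.2186, 0.132]
orientation: [0.001, -0.184, 0.983, -0.0]
wrist_force: [0.7, -0.5, 5.2]
gripper_width: 0.0386
```

Run:
```python
from workcell import *
import cv2,numpy as np,pickle
im=[]
for n in("wrist",):
    f=grab_frame(n);pickle.dump(f,open(f'pics/{n}3.pkl','wb'));im.append(f['image'][:,:,::-1])
cv2.imwrite('pics/w3.png',cv2.resize(im[0],(800,600)))
s=observe();print({k:np.round(v,4).tolist() for k,v in s.items()})
```

```text
{'time': 4.1, 'joints': [0.2034, 0.5949, 0.2408, 1.2151, -0.0004, -0.167], 'joint_velocities': [0.002, 0.0011, 0.0007, -0.0013, -0.0009, -0.0019], 'tau': [0.7566, -59.0899, 27.3961, 0.0477, 0.3212, 0.0187], 'position': [0.6642, 0.2186, 0.132], 'orientation': [0.0008, -0.1841, 0.9829, -0.0002], 'wrist_force': [0.297, -2.407, 4.1946], 'torque': [-0.2449, -0.0107, 0.017], 'gripper_width': 0.0387}
```

View pics/w3.png

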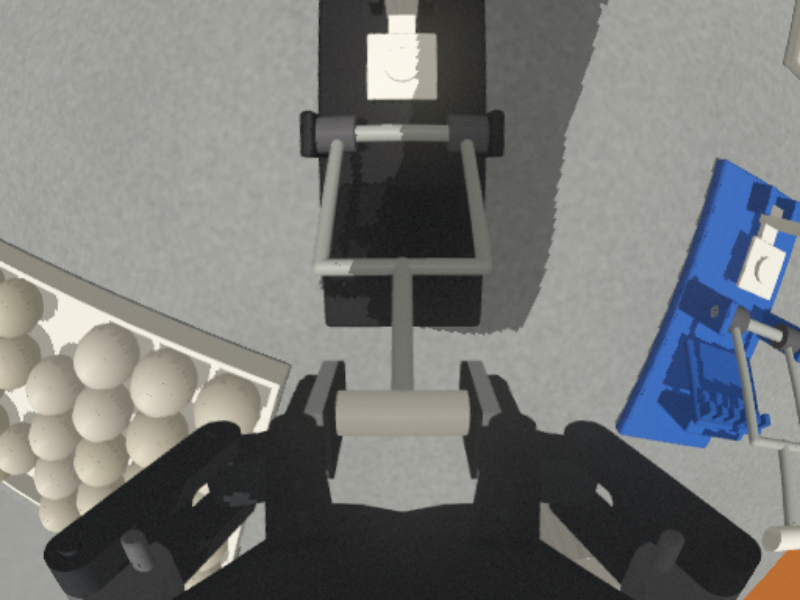

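Run:
```python
import numpy as np
def t(q0,qs):
    a0=.873+q0
    for q in qs: print(f"{q:.2f}: {135*(np.cos(a0)-np.cos(.873+q)):.1f}, {-135*(np.sin(.873+q)-np.sin(a0)):.1f}")
t(0,np.arange(1,21)*.06)
```

```text
0.06: 6.4, -5.0
0.12: 13.0, -9.6
0.18: 19.9, -13.9
0.24: 27.1, -17.7
0.30: 34.4, -21.0
0.36: 42.0, -23.9
0.42: 49.7, -26.4
0.48: 57.6, -28.4
0.54: 65.5, -29.9
0.60: 73.6, -30.9
0.66: 81.6, -31.5
0.72: 89.7, -31.5
0.78: 97.8, -31.1
0.84: 105.9, -30.2
0.90: 113.9, -28.8
0.96: 121.7, -26.9
1.02: 129.5, -24.6
1.08: 137.1, -21.8
1.14: 144.5, -18.6
1.20: 151.7, -14.9
```

>>> servo_tool:
  rows:
    - [0, 0, 0, 6.4, 0, -5, 0.2]
    - [0, 0, 0, 13, 0, -9.6, 0.2]
    - [0, 0, 0, 19.9, 0, -13.9, 0.2]
    - [0, 0, 0, 27.1, 0, -17.7, 0.2]
    - [0, 0, 0, 34.4, 0, -21, 0.2]
    - [0, 0, 0, 42, 0, -23.9, 0.2]
    - [0, 0, 0, 42, 0, -23.9, 0.2]

```text
time: 4.8
position: [0.6251, 0.2033, 0.1555]
orientation: [0.001, -0.184, 0.983, -0.0]
wrist_force: [4.6, 0.4, -0.9]
gripper_width: 0.0384
```

Run:
```python
from workcell import *
import cv2,numpy as np,pickle
im=[]
for n in("wrist",):
    f=grab_frame(n);im.append(f['image'][:,:,::-1])
cv2.imwrite('pics/w4.png',cv2.resize(im[0],(800,600)))
s=observe();print({k:np.round(v,4).tolist() for k,v in s.items()})
```

```text
{'time': 4.85, 'joints': [0.1926, 0.5006, 0.1413, 1.209, 0.0, -0.1773], 'joint_velocities': [0.0017, 0.0119, 0.0134, 0.003, 0.0005, -0.0003], 'tau': [1.1125, -58.1865, 26.659, 2.5569, 0.1607, -0.1936], 'position': [0.6255, 0.2035, 0.1554], 'orientation': [0.0012, -0.1839, 0.9829, 0.0], 'wrist_force': [5.3957, 1.1567, -1.4665], 'torque': [0.1831, -1.3547, -0.156], 'gripper_width': 0.0388}
```

View pics/w4.png

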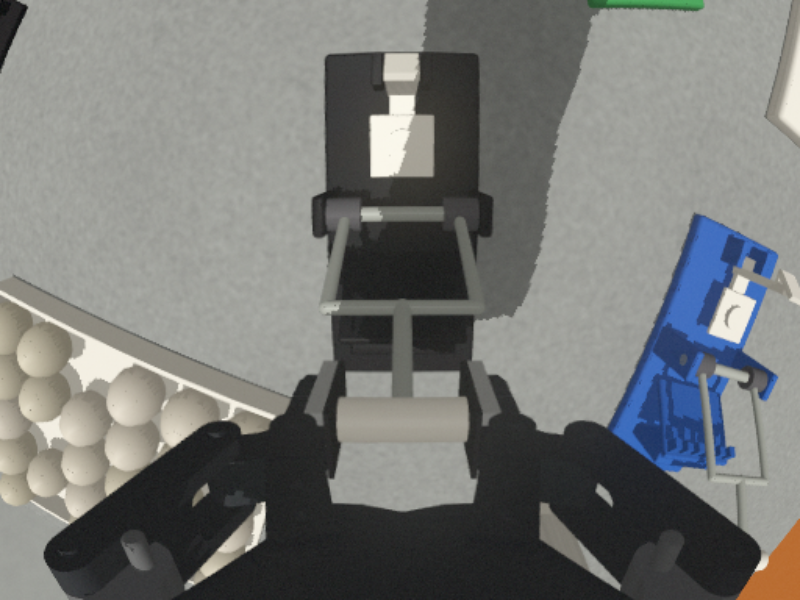

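Run:
```python
import numpy as np
def t(q0,qs):
    a0=.873+q0
    for q in qs: print(f"{q:.2f}: {135*(np.cos(a0)-np.cos(.873+q)):.1f}, {-135*(np.sin(.873+q)-np.sin(a0)):.1f}")
t(.36,.36+np.arange(1,19)*.06)
```

```text
0.42: 7.7, -2.5
0.48: 15.6, -4.4
0.54: 23.5, -6.0
0.60: 31.6, -7.0
0.66: 39.6, -7.5
0.72: 47.7, -7.6
0.78: 55.8, -7.2
0.84: 63.9, -6.3
0.90: 71.9, -4.9
0.96: 79.7, -3.0
1.02: 87.5, -0.7
1.08: 95.1, 2.1
1.14: 102.5, 5.4
1.20: 109.7, 9.0
1.26: 116.7, 13.1
1.32: 123.4, 17.7
1.38: 129.9, 22.6
1.44: 136.0, 27.9
```

>>> servo_tool:
  rows:
    - [0, 0, 0, 7.7, 0, -2.5, 0.2]
    - [0, 0, 0, 15.6, 0, -4.4, 0.2]
    - [0, 0, 0, 23.5, 0, -6, 0.2]
    - [0, 0, 0, 31.6, 0, -7, 0.2]
    - [0, 0, 0, 39.6, 0, -7.5, 0.2]
    - [0, 0, 0, 47.7, 0, -7.6, 0.2]
    - [0, 0, 0, 55.8, 0, -7.2, 0.2]
    - [0, 0, 0, 63.9, 0, -6.3, 0.2]
    - [0, 0, 0, 71.9, 0, -4.9, 0.2]
    - [0, 0, 0, 79.7, 0, -3, 0.2]
    - [0, 0, 0, 87.5, 0, -0.7, 0.2]
    - [0, 0, 0, 95.1, 0, 2.1, 0.2]
    - [0, 0, 0, 102.5, 0, 5.4, 0.2]
    - [0, 0, 0, 109.7, 0, 9, 0.2]
    - [0, 0, 0, 116.7, 0, 13.1, 0.2]
    - [0, 0, 0, 123.4, 0, 17.7, 0.2]
    - [0, 0, 0, 129.9, 0, 22.6, 0.2]
    - [0, 0, 0, 129.9, 0, 22.6, 0.2]

```text
time: 6.65
position: [0.5038, 0.156, 0.1339]
orientation: [0.001, -0.184, 0.983, -0.001]
wrist_force: [1.4, -3.4, 11.3]
gripper_width: 0.0384
```

Run:
```python
from workcell import *
import cv2,numpy as np,pickle
im=[]
for n in("wrist","scene"):
    f=grab_frame(n);im.append(f['image'][:,:,::-1])
cv2.imwrite('pics/w5.png',cv2.resize(im[0],(800,600)))
cv2.imwrite('pics/s5.png',cv2.resize(im[1][150:300,180:330],(600,600)))
s=observe();print({k:np.round(v,4).tolist() for k,v in s.items()})
```

```text
{'time': 6.75, 'joints': [0.1486, 0.2709, -0.2558, 1.0411, -0.0008, -0.2218], 'joint_velocities': [0.0002, 0.0033, 0.0062, 0.0045, 0.0015, 0.0014], 'tau': [1.379, -37.8127, 23.3761, 0.2791, 0.5387, 0.0643], 'position': [0.5044, 0.1562, 0.1343], 'orientation': [0.0014, -0.1841, 0.9829, -0.0005], 'wrist_force': [1.075, -2.5888, 10.8813], 'torque': [-0.2488, -0.3797, 0.1113], 'gripper_width': 0.0386}
```

View pics/w5.png

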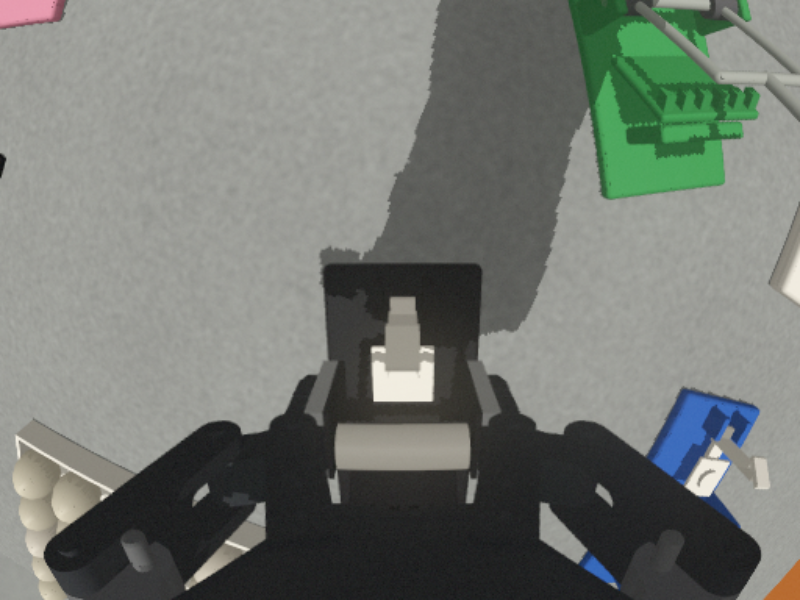

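View pics/s5.png

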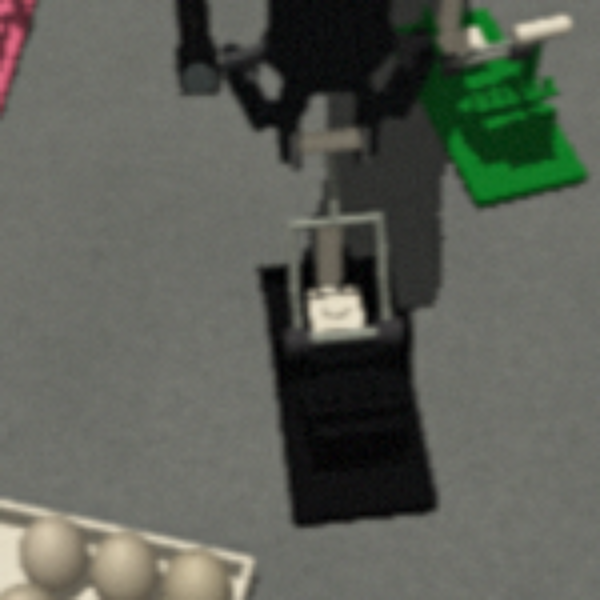

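Run:
```python
from workcell import *
import pickle,numpy as np
from h import *
f3=pickle.load(open('pics/wrist3.pkl','rb'))
s=observe()
f5=grab_frame("wrist");pickle.dump(f5,open('pics/wrist5.pkl','wb'))
# fixed tool->camera
def loc(f,l,r,row,half=.02):
    a=fish_ray(f,*((np.array([l,row])+.5)*.64-.5));b=fish_ray(f,*((np.array([r,row])+.5)*.64-.5))
    a/=a[2];b/=b[2];d=.04/np.linalg.norm(a-b);return (a+b)/2*d
for n,f,l,r,row,tcp in(('3',f3,337,470,412,[.6642,.2186,.132]),('5',f5,335,470,447,s['position'])):
    p=loc(f,l,r,row);w=f['position']+q2R(f['attitude']).apply(p)
    iu,iv=int((l+r)/2*.64),int(row*.64);D=f['depth'][iv,iu]
    ray=fish_ray(f,(l+r)/2*.64,row*.64);w2=f['position']+q2R(f['attitude']).apply(ray/ray[2]*(D+.007))
    c,sn=np.cos(.371),np.sin(.371)
    for ww in(w,w2):
        d=ww-np.array(tcp);e=ww-[.5829,.1872,0]
        tx=c*e[0]+sn*e[1];print(n,'rel tcp trap-x,y,z',(1e3*np.array([c*d[0]+sn*d[1],-sn*d[0]+c*d[1],d[2]])).round(1),'trap x,z',round(tx*1e3,1),round(ww[2]*1e3,1),'q',round(np.arctan2(ww[2]-.05,tx)-.873,3),'R',round(np.hypot(ww[2]-.05,tx),4))
```

```text
3 rel tcp trap-x,y,z [-0.5  1.2 22.1] trap x,z 86.7 154.1 q 0.004 R 0.1355
3 rel tcp trap-x,y,z [-0.   1.2 21.1] trap x,z 87.1 153.1 q -0.004 R 0.135
5 rel tcp trap-x,y,z [ 7.8  0.9 28.8] trap x,z -76.6 163.1 q 1.293 R 0.1366
5 rel tcp trap-x,y,z [ 9.5  1.  26.1] trap x,z -74.9 160.4 q 1.294 R 0.1334
```

Run:
```python
import numpy as np
from scipy.optimize import least_squares
J=np.array([(.3135,.0455,1.304),(.583,.606,1.595),(.5949,.2408,1.2151),(.5006,.1413,1.209),(.2709,-.2558,1.0411)])
P=np.array([(.211,-.5345,.2305),(.6632,.2161,.2901),(.6642,.2186,.132),(.6255,.2035,.1554),(.5044,.1562,.1343)])
rho=np.sqrt((P[:,:2]**2).sum(1)-.08**2)
A=[];b=[]
for (a,c,d),r,z in zip(J,rho,P[:,2]):
    f=a-c
    A+=[[1,np.sin(a),np.cos(f),np.sin(f),0],[0,np.cos(a),-np.sin(f),np.cos(f),1]];b+=[r,z]
x,res,*_=np.linalg.lstsq(np.array(A),np.array(b),rcond=None);print(x.round(3),(np.array(A)@x-b).round(4))
# TCP = wrist + D*(cos p,-sin p), p=pi/2 down ; H includes -D
def fk(j,D):
    a,c,d=j;f=a-c;p=f+d
    return [x[0]+x[1]*np.sin(a)+x[2]*np.cos(f)+x[3]*np.sin(f)+D*np.cos(p), x[4]+D+x[1]*np.cos(a)-x[2]*np.sin(f)+x[3]*np.cos(f)-D*np.sin(p),p]
for D in(.2,.25,.3):
  for tilt,q in((0,2.33),(20,2.33),(35,2.33),(49,2.33)):
    a=.873+q;t=np.radians(tilt)
    off=np.array([.009*np.cos(t),-.028])  # approx
    hx=-.135+.0;hz=.05+.135*np.sin(a)
    # handle radial
    wx=.5829+.1872*0+hx*np.cos(.371);wy=.1872+hx*np.sin(.371)
    R=np.sqrt(wx**2+wy**2-.0064)
    tgt=[R+.028*np.sin(t),hz-.028*np.cos(t),np.pi/2-t]
    s=least_squares(lambda j:np.array(fk(j,D))-tgt,[.1,-.6,.9])
    print(D,tilt,s.x.round(2),s.cost)
```

```text
[-0.001  0.521  0.408  0.06  -0.214] [ 0.0005  0.0004 -0.0002 -0.0002  0.0002 -0.0001 -0.0004 -0.0001 -0.0002
 -0.0001]
0.2 0 [ 0.31 -0.55  0.72] 1.0650996689565795e-16
0.2 20 [ 0.23 -0.69  0.3 ] 7.689275302966039e-31
0.2 35 [ 0.2  -0.81 -0.05] 7.781962792196213e-22
0.2 49 [ 0.21 -0.91 -0.4 ] 5.128652028683083e-17
0.25 0 [ 0.31 -0.55  0.72] 1.0442562102822709e-16
0.25 20 [ 0.21 -0.74  0.28] 3.817648632207349e-28
0.25 35 [ 0.17 -0.88 -0.09] 8.829661205641288e-20
0.25 49 [ 0.2  -1.01 -0.49] 1.3117364316197668e-26
0.3 0 [ 0.31 -0.55  0.72] 1.023909154148964e-16
0.3 20 [ 0.18 -0.78  0.26] 5.936331625441337e-26
0.3 35 [ 0.15 -0.95 -0.14] 3.502562765321375e-18
0.3 49 [ 0.19 -1.11 -0.58] 8.127095920963562e-22
```

```bash
cat > tab.py <<'E'
import numpy as np
from h import R
def tab(q0,off,qs,ths,th0=0):
    # tool axes at start: rotated th0 (deg, negative about y) from x=-trapx,z=down
    B=R.from_euler('y',th0,degrees=True).as_matrix()
    h=lambda q:np.array([-135*np.cos(.873+q),0,-135*np.sin(.873+q)])
    off=np.array(off)
    for q,t in zip(qs,ths):
        M=R.from_euler('y',t-th0,degrees=True).as_matrix()
        s=B.T@(h(q)-h(q0))+off-M@off
        print(f"q{q:.2f} [0, {t-th0:.1f}, 0, {s[0]:.1f}, {s[1]:.1f}, {s[2]:.1f}, 0.2],")
E
python3 - <<'E'
from tab import *
n=np.arange(1,17)
tab(1.293,[-8.5,0,-27.5],1.293+n*.0625,-35*n/16)
E
```

```text
q1.36 [0, -2.2, 0, 5.8, 0.0, 5.3, 0.2],
q1.42 [0, -4.4, 0, 11.2, 0.0, 10.9, 0.2],
q1.48 [0, -6.6, 0, 16.3, 0.0, 16.9, 0.2],
q1.54 [0, -8.8, 0, 21.0, 0.0, 23.2, 0.2],
q1.61 [0, -10.9, 0, 25.3, 0.0, 29.8, 0.2],
q1.67 [0, -13.1, 0, 29.2, 0.0, 36.7, 0.2],
q1.73 [0, -15.3, 0, 32.7, 0.0, 43.9, 0.2],
q1.79 [0, -17.5, 0, 35.7, 0.0, 51.3, 0.2],
q1.86 [0, -19.7, 0, 38.2, 0.0, 58.8, 0.2],
q1.92 [0, -21.9, 0, 40.2, 0.0, 66.6, 0.2],
q1.98 [0, -24.1, 0, 41.8, 0.0, 74.5, 0.2],
q2.04 [0, -26.2, 0, 42.8, 0.0, 82.5, 0.2],
q2.11 [0, -28.4, 0, 43.4, 0.0, 90.6, 0.2],
q2.17 [0, -30.6, 0, 43.4, 0.0, 98.7, 0.2],
q2.23 [0, -32.8, 0, 43.0, 0.0, 106.9, 0.2],
q2.29 [0, -35.0, 0, 42.0, 0.0, 115.0, 0.2],
```

>>> servo_tool:
  rows:
    - [0, -2.2, 0, 5.8, 0, 5.3, 0.2]
    - [0, -4.4, 0, 11.2, 0, 10.9, 0.2]
    - [0, -6.6, 0, 16.3, 0, 16.9, 0.2]
    - [0, -8.8, 0, 21, 0, 23.2, 0.2]
    - [0, -10.9, 0, 25.3, 0, 29.8, 0.2]
    - [0, -13.1, 0, 29.2, 0, 36.7, 0.2]
    - [0, -15.3, 0, 32.7, 0, 43.9, 0.2]
    - [0, -15.3, 0, 32.7, 0, 43.9, 0.2]

```text
time: 7.6
position: [0.4744, 0.1444, 0.0896]
orientation: [0.134, -0.183, 0.974, 0.024]
wrist_force: [4.0, -1.9, 5.5]
gripper_width: 0.0381
```

```bash
cat > chk.py <<'E'
import sys
from workcell import *
import cv2,numpy as np,pickle
k=sys.argv[1]
s=observe()
f=grab_frame("wrist");pickle.dump((f,s),open(f'pics/wrist{k}.pkl','wb'));g=grab_frame("scene")
cv2.imwrite(f'pics/w{k}.png',cv2.resize(f['image'][:,:,::-1],(800,600)))
cv2.imwrite(f'pics/s{k}.png',cv2.resize(g['image'][150:300,180:330,::-1],(600,600)))
print({a:np.round(v,4).tolist() for a,v in s.items()})
E
python3 chk.py 6
```

```text
{'time': 7.6, 'joints': [0.0883, 0.0619, -0.6817, 0.5646, 0.0735, -0.273], 'joint_velocities': [0.0056, 0.012, 0.0528, 0.0627, 0.001, 0.0002], 'tau': [0.9179, -28.2279, 21.3191, -0.7796, 0.3685, 0.3266], 'position': [0.4744, 0.1444, 0.0896], 'orientation': [0.1336, -0.1827, 0.9737, 0.0242], 'wrist_force': [3.9954, -1.9309, 5.5162], 'torque': [-0.0616, -0.8671, 0.2285], 'gripper_width': 0.0381}
```

View pics/w6.png

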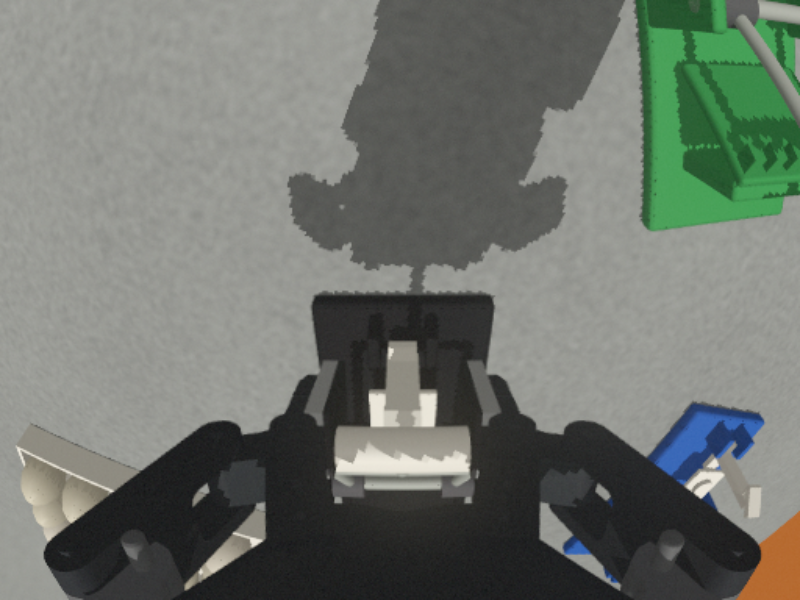

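View pics/s6.png

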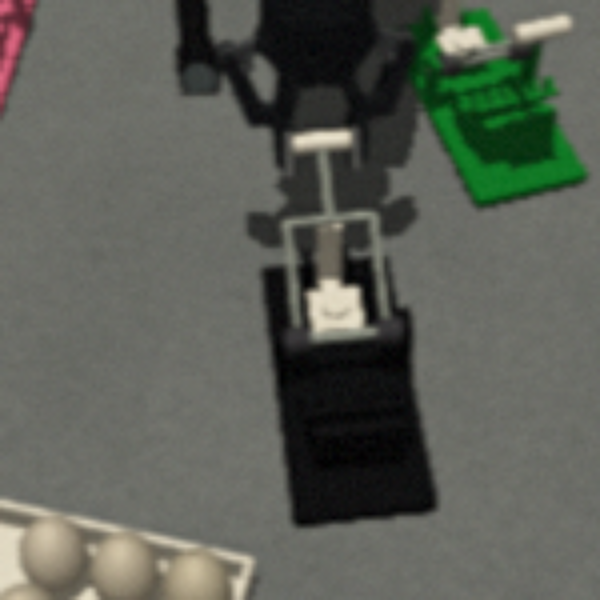

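```bash
cat > off.py <<'E'
import pickle,numpy as np,sys
from h import *
def off(k,l,r,row):
    f,s=pickle.load(open(f'pics/wrist{k}.pkl','rb'))
    a=fish_ray(f,*((np.array([l,row])+.5)*.64-.5));b=fish_ray(f,*((np.array([r,row])+.5)*.64-.5))
    a/=a[2];b/=b[2];d=.04/np.linalg.norm(a-b);w=f['position']+q2R(f['attitude']).apply((a+b)/2*d)
    t=q2R(s['orientation']).inv().apply(w-s['position'])*1e3
    c,sn=np.cos(.371),np.sin(.371);e=w-[.5829,.1872,0];tx=c*e[0]+sn*e[1]
    print('tool-frame',t.round(1),'trap x z',tx*1e3,w[2]*1e3,'q',(np.arctan2(w[2]-.05,tx)-.873)%6.283,'R',np.hypot(w[2]-.05,tx),'tilt',np.degrees(np.arccos(-q2R(s['orientation']).apply([0,0,1])[2])))
    j=s['joints'];x=[-.001,.521,.408,.06,-.214];fi=j[1]-j[2];p=fi+j[3]
    rho=np.sqrt(s['position'][0]**2+s['position'][1]**2-.0064)
    r0=x[0]+x[1]*np.sin(j[1])+x[2]*np.cos(fi)+x[3]*np.sin(fi);z0=x[4]+x[1]*np.cos(j[1])-x[2]*np.sin(fi)+x[3]*np.cos(fi)
    print('D est',(rho-r0)/np.cos(p),(s['position'][2]-z0)/(1-np.sin(p)),'pitch',p)
off(sys.argv[1],*map(float,sys.argv[2:]))
E
python3 off.py 6 334 470 450
```

```text
tool-frame [ -8.    0.7 -29.9] trap x z -117.01109249831757 120.54489395817859 q 1.7260503835477456 R 0.13663154039686623 tilt 15.611143101462623
D est 0.4516918868068057 0.4561736917674981 pitch 1.3081990516435371
```

Run:
```python
import numpy as np
from scipy.optimize import least_squares
x=[-.001,.521,.408,.06,-.214]
def fk(j,D):
    a,c,d=j;f=a-c;p=f+d
    return [x[0]+x[1]*np.sin(a)+x[2]*np.cos(f)+x[3]*np.sin(f)+D*np.cos(p), x[4]+D+x[1]*np.cos(a)-x[2]*np.sin(f)+x[3]*np.cos(f)-D*np.sin(p),p]
D=.453
for q in(1.73,2.0,2.2,2.37):
  for tilt in(10,15,20,25,30):
    a=.873+q;t=np.radians(tilt)
    hx=.135*np.cos(a);hz=.05+.135*np.sin(a)
    wx=.5829+hx*np.cos(.371);wy=.1872+hx*np.sin(.371)
    R=np.sqrt(wx**2+wy**2-.0064)+.030*np.sin(t)-.008*np.cos(t)
    s=least_squares(lambda j:np.array(fk(j,D))-[R,hz-.03*np.cos(t)-.008*np.sin(t),np.pi/2-t],[.1,-.6,.9])
    print(q,tilt,s.x.round(2),s.cost)
from tab import *
n=np.arange(1,12)
tab(1.726,[-8,0,-29.5],1.726+n*.055,-15.6-np.minimum(n,7)*1.2,-15.6)
```

```text
1.73 10 [ 0.12 -0.59  0.68] 1.1022667903051187e-16
1.73 15 [ 0.06 -0.68  0.56] 4.651670187211811e-27
1.73 20 [ 0.02 -0.77  0.44] 1.0499801456919013e-23
1.73 25 [-0.03 -0.86  0.3 ] 5.0938105132346594e-21
1.73 30 [-0.06 -0.95  0.16] 1.0494869119474905e-18
2.0 10 [ 0.14 -0.67  0.59] 1.7060871956040934e-16
2.0 15 [ 0.08 -0.76  0.46] 1.7472122376030648e-26
2.0 20 [ 0.04 -0.85  0.33] 5.020518297755018e-23
2.0 25 [ 0.   -0.94  0.19] 2.809719675838406e-20
2.0 30 [-0.02 -1.03  0.04] 6.723321961525531e-18
2.2 10 [ 0.17 -0.72  0.51] 1.0593216547237418e-31
2.2 15 [ 0.12 -0.81  0.38] 5.565685772688985e-26
2.2 20 [ 0.08 -0.9   0.25] 2.2364416459890325e-22
2.2 25 [ 0.05 -0.98  0.1 ] 1.4951956564249322e-19
2.2 30 [ 0.03 -1.07 -0.06] 4.044962723950258e-17
2.37 10 [ 0.2  -0.75  0.44] 1.6400951957927001e-29
2.37 15 [ 0.16 -0.84  0.31] 2.7868099138722915e-26
2.37 20 [ 0.13 -0.93  0.17] 4.4754470387340515e-22
2.37 25 [ 0.1  -1.01  0.02] 4.501197459932494e-19
2.37 30 [ 0.1  -1.1  -0.15] 1.5014301685266267e-16
q1.78 [0, -1.2, 0, 4.6, 0.0, 5.4, 0.2],
q1.84 [0, -2.4, 0, 9.0, 0.0, 11.1, 0.2],
q1.89 [0, -3.6, 0, 13.0, 0.0, 17.0, 0.2],
q1.95 [0, -4.8, 0, 16.7, 0.0, 23.1, 0.2],
q2.00 [0, -6.0, 0, 20.1, 0.0, 29.5, 0.2],
q2.06 [0, -7.2, 0, 23.1, 0.0, 36.1, 0.2],
q2.11 [0, -8.4, 0, 25.7, 0.0, 42.8, 0.2],
q2.17 [0, -8.4, 0, 28.6, 0.0, 49.7, 0.2],
q2.22 [0, -8.4, 0, 31.2, 0.0, 56.6, 0.2],
q2.28 [0, -8.4, 0, 33.3, 0.0, 63.7, 0.2],
q2.33 [0, -8.4, 0, 35.0, 0.0, 71.0, 0.2],
```

Run:
```python
from tab import *
n=np.arange(1,12)
tab(1.726,[-8,0,-29.5],1.726+n*.055,-15.6-np.minimum(n*.5,4),-15.6)
```

```text
q1.78 [0, -0.5, 0, 5.0, 0.0, 5.3, 0.2],
q1.84 [0, -1.0, 0, 9.7, 0.0, 10.9, 0.2],
q1.89 [0, -1.5, 0, 14.1, 0.0, 16.7, 0.2],
q1.95 [0, -2.0, 0, 18.2, 0.0, 22.8, 0.2],
q2.00 [0, -2.5, 0, 21.9, 0.0, 29.2, 0.2],
q2.06 [0, -3.0, 0, 25.3, 0.0, 35.7, 0.2],
q2.11 [0, -3.5, 0, 28.3, 0.0, 42.4, 0.2],
q2.17 [0, -4.0, 0, 30.9, 0.0, 49.3, 0.2],
q2.22 [0, -4.0, 0, 33.5, 0.0, 56.3, 0.2],
q2.28 [0, -4.0, 0, 35.6, 0.0, 63.4, 0.2],
q2.33 [0, -4.0, 0, 37.4, 0.0, 70.6, 0.2],
```

>>> servo_tool:
  rows:
    - [0, -0.5, 0, 5, 0, 5.3, 0.2]
    - [0, -1, 0, 9.7, 0, 10.9, 0.2]
    - [0, -1.5, 0, 14.1, 0, 16.7, 0.2]
    - [0, -2, 0, 18.2, 0, 22.8, 0.2]
    - [0, -2.5, 0, 21.9, 0, 29.2, 0.2]
    - [0, -2.5, 0, 21.9, 0, 29.2, 0.2]

```text
time: 8.3
position: [0.4637, 0.1402, 0.0565]
orientation: [0.155, -0.182, 0.97, 0.028]
wrist_force: [6.1, 1.0, 5.2]
gripper_width: 0.0384
```

```bash
python3 chk.py 7
```

```text
{'time': 8.3, 'joints': [0.07, 0.0623, -0.8005, 0.4039, 0.0913, -0.2873], 'joint_velocities': [0.0011, -0.0018, 0.0212, 0.0328, -0.001, -0.0008], 'tau': [0.4615, -25.6935, 18.6514, 0.0247, 0.1704, 0.2323], 'position': [0.4637, 0.1402, 0.0565], 'orientation': [0.1553, -0.1823, 0.9705, 0.0284], 'wrist_force': [6.1342, 0.984, 5.1866], 'torque': [0.1303, -1.3687, 0.146], 'gripper_width': 0.0384}
```

View pics/w7.png

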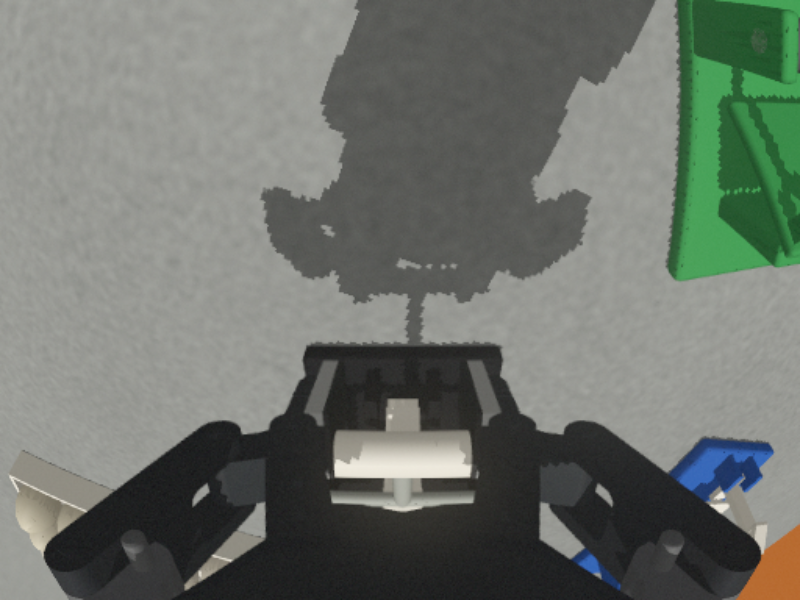

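View pics/s7.png

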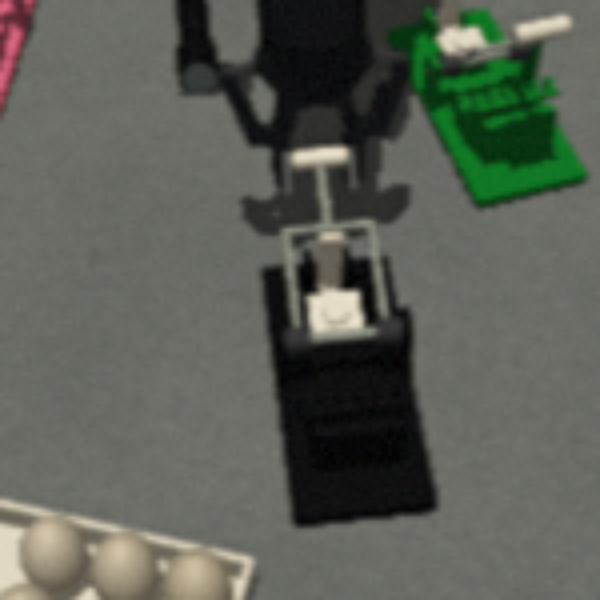

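```bash
python3 off.py 7 333 472 453
python3 - <<'E'
from tab import *
n=np.arange(1,9)
tab(1.97,[-8,0,-31.5],1.97+n*.055,-18-0*n,-18)
E
```

```text
tool-frame [ -6.9   0.9 -32.7] trap x z -131.7710913307337 89.72861292154052 q 1.9757628627705606 R 0.13762987755266717 tilt 18.166084828063894
D est 0.45228571630710557 0.46667802616045945 pitch 1.2667341115416884
q2.02 [0, 0.0, 0, 4.1, 0.0, 6.2, 0.2],
q2.08 [0, 0.0, 0, 7.9, 0.0, 12.6, 0.2],
q2.13 [0, 0.0, 0, 11.3, 0.0, 19.2, 0.2],
q2.19 [0, 0.0, 0, 14.3, 0.0, 26.0, 0.2],
q2.25 [0, 0.0, 0, 16.9, 0.0, 32.9, 0.2],
q2.30 [0, 0.0, 0, 19.2, 0.0, 40.0, 0.2],
q2.35 [0, 0.0, 0, 21.1, 0.0, 47.2, 0.2],
q2.41 [0, 0.0, 0, 22.6, 0.0, 54.4, 0.2],
```

>>> servo_tool:
  rows:
    - [0, 0, 0, 4.1, 0, 6.2, 0.2]
    - [0, 0, 0, 7.9, 0, 12.6, 0.2]
    - [0, 0, 0, 11.3, 0, 19.2, 0.2]
    - [0, 0, 0, 14.3, 0, 26, 0.2]
    - [0, 0, 0, 16.9, 0, 32.9, 0.2]
    - [0, 0, 0, 18, 0, 36.5, 0.2]
    - [0, 0, 0, 18, 0, 36.5, 0.2]
    - [0, 0, 0, 18, 0, 36.5, 0.2]

```text
time: 9.2
position: [0.4589, 0.1382, 0.0167]
orientation: [0.155, -0.182, 0.97, 0.029]
wrist_force: [5.0, 0.6, 6.6]
gripper_width: 0.0386
```

```bash
python3 chk.py 8
```

```text
{'time': 9.2, 'joints': [0.0655, 0.1241, -0.8654, 0.2772, 0.0931, -0.2914], 'joint_velocities': [-0.0018, -0.0037, 0.0012, 0.0024, -0.003, -0.0005], 'tau': [0.4967, -25.6914, 16.2184, 0.1769, -0.0496, -0.0107], 'position': [0.4589, 0.1382, 0.0167], 'orientation': [0.1555, -0.1822, 0.9705, 0.0286], 'wrist_force': [5.036, 0.5966, 6.6346], 'torque': [0.331, -1.3081, -0.0934], 'gripper_width': 0.0386}
```

View pics/w8.png

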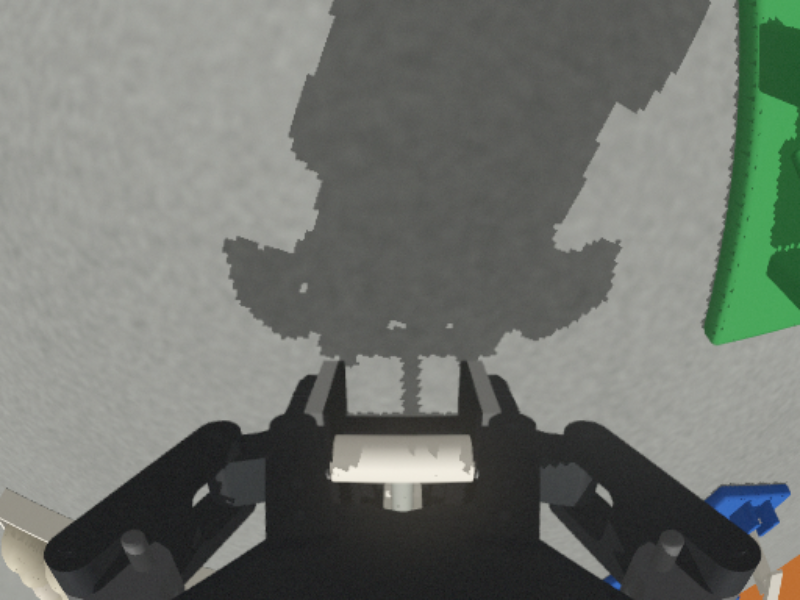

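View pics/s8.png

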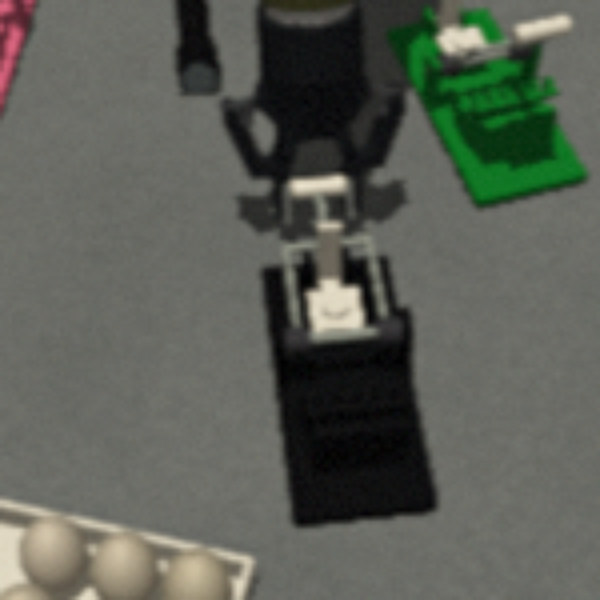

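```bash
python3 off.py 8 331 474 458
```

```text
tool-frame [ -6.    0.9 -36.6] trap x z -139.03253892921737 53.32794064182822 q 2.244660807833035 R 0.13907236271099976 tilt 18.19149443632804
D est 0.450712683048634 0.47526462384141355 pitch 1.2668003679928723
```

>>> servo_tool:
  rows:
    - [0, 0, 0, 1.2, 0, 4, 0.2]
    - [0, 0, 0, 2.2, 0, 7.5, 0.2]
    - [0, 0, 0, 2.2, 0, 7.5, 0.2]
    - [0, 0, 0, 2.2, 0, 7.5, 0.2]

```text
time: 9.7
position: [0.4592, 0.1384, 0.009]
orientation: [0.156, -0.182, 0.97, 0.029]
wrist_force: [4.0, 0.5, 7.6]
gripper_width: 0.0387
```

```bash
python3 chk.py 9
python3 - <<'E'
from workcell import *
import cv2
g=grab_frame("top");cv2.imwrite('pics/t9.png',cv2.resize(g['image'][110:260,180:330,::-1],(600,600)))
g=grab_frame("scene");cv2.imwrite('pics/z9.png',cv2.resize(g['image'][180:250,230:300,::-1],(600,600),interpolation=cv2.INTER_CUBIC))
E
```

```text
{'time': 9.7, 'joints': [0.0657, 0.1399, -0.8747, 0.2519, 0.0931, -0.2912], 'joint_velocities': [0.0012, -0.0032, -0.002, 0.0031, 0.0013, 0.0011], 'tau': [0.489, -25.7561, 15.6091, 0.1718, -0.1075, -0.0165], 'position': [0.4592, 0.1384, 0.009], 'orientation': [0.1556, -0.1822, 0.9704, 0.0287], 'wrist_force': [3.9806, 0.4514, 7.6321], 'torque': [0.4458, -1.2596, -0.0415], 'gripper_width': 0.0387}
```

View pics/w9.png

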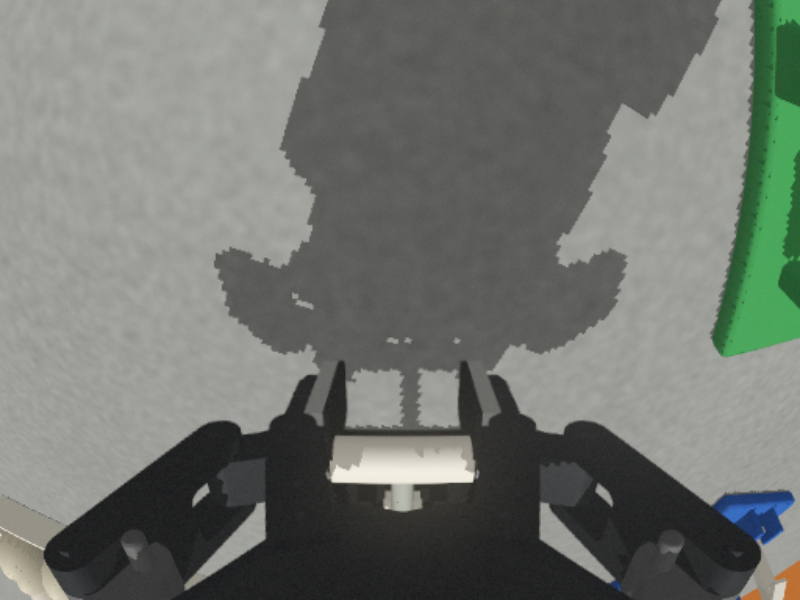

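View pics/z9.png

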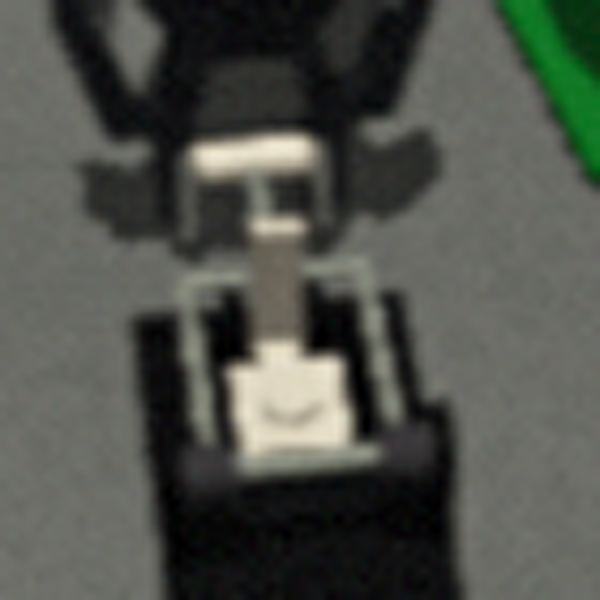

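Run:
```python
import pickle,numpy as np
from h import *
S=pickle.load(open('pics/scene0.pkl','rb'))
for q in(2.09,2.2,2.25,2.3,2.35):
    a=.873+q;l=np.array([.135*np.cos(a),0,.05+.135*np.sin(a)])
    w=R.from_euler('z',.371).apply(l)+[.5829,.1872,0];p=proj(S,[w])[0]
    print(q,((p+.5-[230,180])*600/70).round(1), w.round(3))
```

```text
2.09 [255.8 105.1] [0.459 0.139 0.074]
2.2 [255.  130.2] [0.457 0.138 0.059]
2.25 [254.9 142.7] [0.457 0.138 0.053]
2.3 [254.9 155.8] [0.457 0.138 0.046]
2.35 [255.  169.5] [0.458 0.138 0.039]
```

The scene view puts the handle at q≈2.30, past 2.15. I'll ease back while still gripping, to test the catch before letting go.

>>> servo_tool:
  rows:
    - [0, 0, 0, -1.5, 0, -4.5, 0.2]
    - [0, 0, 0, -3, 0, -9, 0.2]
    - [0, 0, 0, -4.7, 0, -13, 0.2]
    - [0, 0, 0, -6.3, 0, -17, 0.2]
    - [0, 0, 0, -7.9, 0, -21, 0.2]
    - [0, 0, 0, -7.9, 0, -21, 0.2]

```text
time: 10.5
position: [0.4596, 0.1386, 0.0314]
orientation: [0.155, -0.182, 0.971, 0.028]
wrist_force: [6.9, 1.4, 2.6]
gripper_width: 0.0386
```

```bash
python3 chk.py 10;python3 - <<'E'
from workcell import *
import cv2
g=grab_frame("scene");cv2.imwrite('pics/z10.png',cv2.resize(g['image'][180:250,230:300,::-1],(600,600),interpolation=cv2.INTER_CUBIC))
E
```

```text
{'time': 10.5, 'joints': [0.0666, 0.0982, -0.8438, 0.3255, 0.0923, -0.2903], 'joint_velocities': [-0.0006, 0.0067, -0.007, -0.0132, 0.0009, -0.0003], 'tau': [0.7163, -27.8121, 18.3053, 0.1359, 0.1505, -0.0316], 'position': [0.4596, 0.1386, 0.0314], 'orientation': [0.155, -0.1821, 0.9706, 0.0285], 'wrist_force': [6.9113, 1.423, 2.5844], 'torque': [0.1576, -0.9335, -0.0826], 'gripper_width': 0.0386}
```

View pics/z10.png

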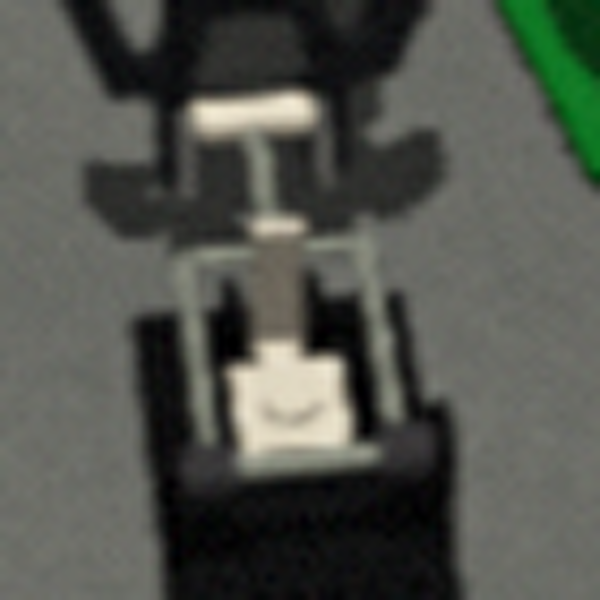

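>>> servo_tool:
  rows:
    - [0, 0, 0, -1, 0, -2.2, 0.2]
    - [0, 0, 0, -2, 0, -4.4, 0.2]
    - [0, 0, 0, -2.8, 0, -6.5, 0.2]
    - [0, 0, 0, -2.8, 0, -6.5, 0.2]
    - [0, 0, 0, -2.8, 0, -6.5, 0.2]

```text
time: 11.15
position: [0.4604, 0.1389, 0.0381]
orientation: [0.155, -0.182, 0.971, 0.029]
wrist_force: [9.4, 1.8, -0.9]
gripper_width: 0.0385
```

```bash
python3 chk.py 11;python3 - <<'E'
from workcell import *
import cv2
g=grab_frame("scene");cv2.imwrite('pics/z11.png',cv2.resize(g['image'][180:250,230:300,::-1],(600,600),interpolation=cv2.INTER_CUBIC))
E
```

```text
{'time': 11.15, 'joints': [0.0672, 0.0875, -0.8331, 0.3469, 0.0923, -0.2898], 'joint_velocities': [0.0012, 0.0016, -0.0008, -0.0, -0.0014, -0.0006], 'tau': [0.6078, -28.1683, 18.1682, 0.4302, 0.0864, -0.0309], 'position': [0.4604, 0.1389, 0.0381], 'orientation': [0.155, -0.1822, 0.9705, 0.0285], 'wrist_force': [9.4066, 1.7562, -0.9218], 'torque': [0.1732, -1.0324, -0.1481], 'gripper_width': 0.0385}
```

View pics/z11.png

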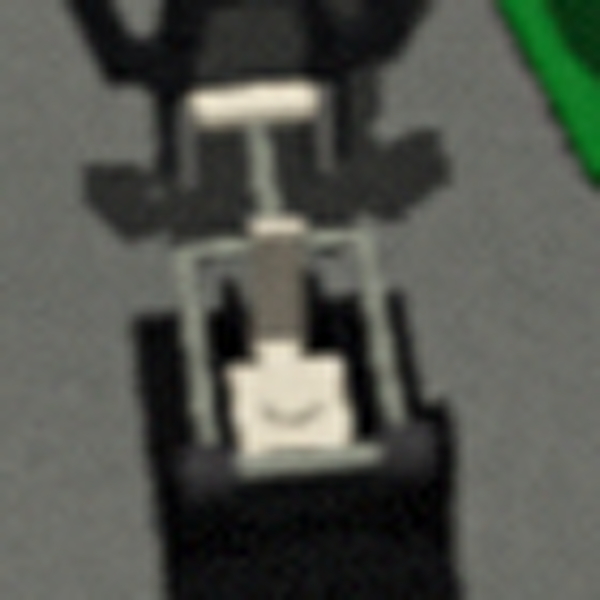

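The upward force fell from 7.6 to -0.9 N and the handle sits at q≈2.08, so the catch is carrying the load. Now I'll relax the radial pull and open.

>>> servo_tool:
  rows:
    - [0, 0, 0, -1.5, 0, 0, 0.2]
    - [0, 0, 0, -1.5, 0, 0, 0.2]
    - [0, 0, 0, -1.5, 0, 0, 0.5]
    - [0, 0, 0, -1.5, 0, 0, 0.6]
    - [0, 0, 0, -1.5, 0, 0, 0.8]
    - [0, 0, 0, -1.5, 0, 0, 1]
    - [0, 0, 0, -1.5, 0, 0, 1]
    - [0, 0, 0, -1.5, 0, 0, 1]
    - [0, 0, 0, -1.5, 0, 0, 1]

```text
time: 12.2
position: [0.4579, 0.1388, 0.0365]
orientation: [0.152, -0.182, 0.971, 0.028]
wrist_force: [-0.2, 0.5, -0.8]
gripper_width: 0.0851
```

```bash
python3 chk.py 12;python3 - <<'E'
from workcell import *
import cv2
g=grab_frame("scene");cv2.imwrite('pics/z12.png',cv2.resize(g['image'][180:250,230:300,::-1],(600,600),interpolation=cv2.INTER_CUBIC))
E
```

```text
{'time': 12.2, 'joints': [0.0681, 0.089, -0.8338, 0.3508, 0.0911, -0.2889], 'joint_velocities': [-0.0004, -0.0004, 0.0001, 0.0001, -0.0018, -0.001], 'tau': [0.0093, -29.3487, 24.0952, -2.856, 0.2933, -0.0], 'position': [0.4579, 0.1388, 0.0365], 'orientation': [0.152, -0.182, 0.9711, 0.0285], 'wrist_force': [-0.2379, 0.536, -0.7538], 'torque': [-0.1268, 0.2662, -0.0164], 'gripper_width': 0.0851}
```

View pics/z12.png

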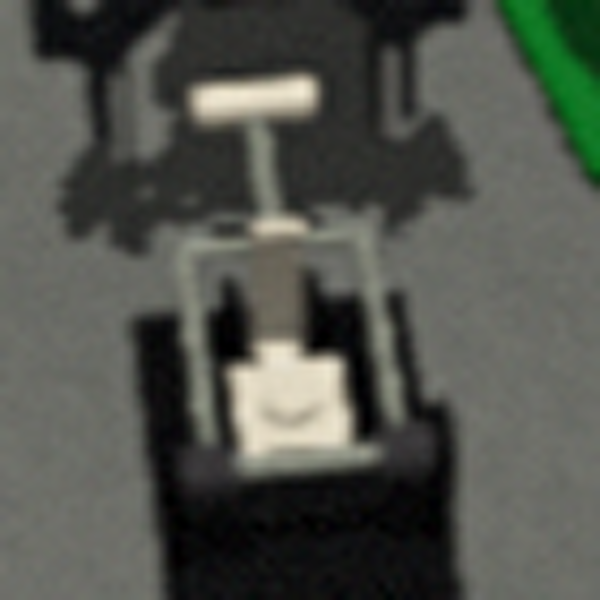

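View pics/w12.png

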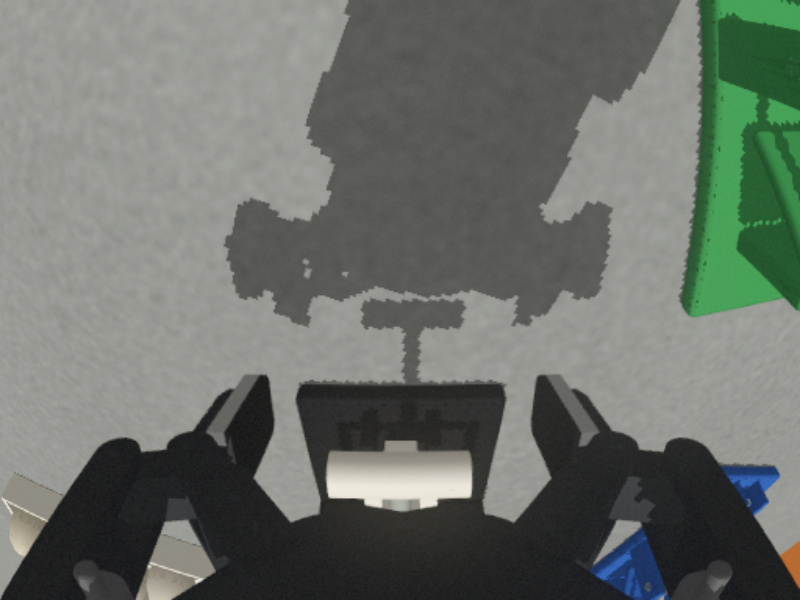

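The bow is held and the fingers are clear of it. I'll retreat backwards along the fingers.

>>> servo_tool:
  rows:
    - [0, 0, 0, 2, 0, -15, 1]
    - [0, 0, 0, 2, 0, -35, 1]
    - [0, 0, 0, 2, 0, -60, 1]
    - [0, 0, 0, 2, 0, -90, 1]
    - [0, 0, 0, 2, 0, -120, 1]
    - [0, 0, 0, 2, 0, -140, 1]
    - [0, 0, 0, 2, 0, -150, 1]
    - [0, 0, 0, 2, 0, -150, 1]

```text
time: 13.15
position: [0.4142, 0.1214, 0.1801]
orientation: [0.153, -0.182, 0.971, 0.028]
wrist_force: [0.7, 0.2, -0.2]
gripper_width: 0.0853
```

```bash
python3 chk.py 13;python3 - <<'E'
from workcell import *
import cv2
g=grab_frame("scene");cv2.imwrite('pics/z13.png',cv2.resize(g['image'],(800,600))[:,:,::-1])
E
```

```text
{'time': 13.15, 'joints': [0.025, -0.1922, -0.6782, 0.7886, 0.1036, -0.3301], 'joint_velocities': [0.0041, 0.0314, -0.0348, -0.0333, -0.0014, 0.0018], 'tau': [0.0777, -20.8661, 31.4295, -2.3321, 0.3426, -0.022], 'position': [0.4142, 0.1214, 0.1801], 'orientation': [0.1534, -0.182, 0.9709, 0.0282], 'wrist_force': [0.7345, 0.2133, -0.234], 'torque': [-0.1048, 0.2212, 0.0398], 'gripper_width': 0.0853}
```

View pics/z13.png

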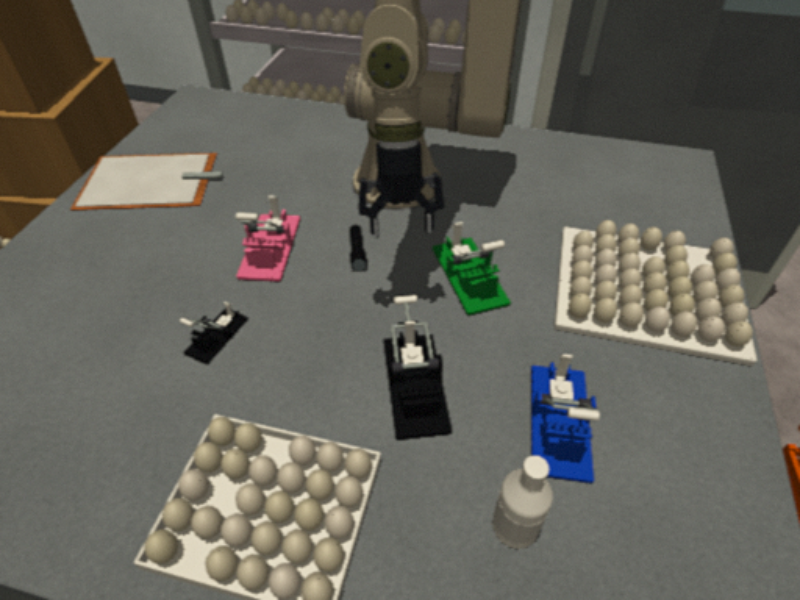

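View pics/w13.png

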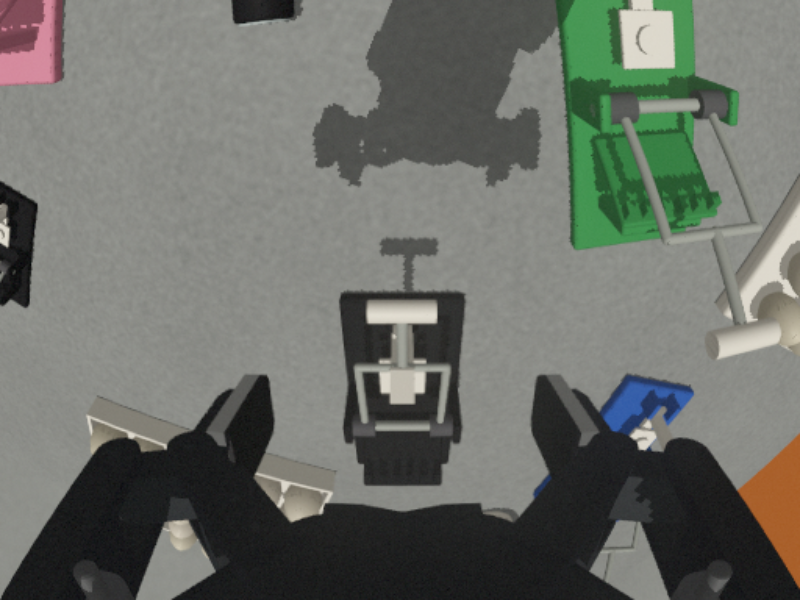

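The bow stays set with its handle past the catch end, at (404,300) in the scene view. The small trap still sits at (215,333), and the robot is clear. Handing in.

```bash
python3 -c "
from workcell import *
print(finish_job())"
```

```text
the job is handed in; nothing more can be done
None
```

The larger black trap is set and the job is handed in; the last pictures, taken just before that, show the bow held on the catch side. I gripped the T-handle by its flat ends and drew the bow over to about 2.30 rad. I then eased it back, still gripping, to test the catch, opened the fingers and backed away, all in about 13 s.

- **Catch:** as I eased back, the vertical force on the gripper went from 7.6 N to -0.9 N with the bow at about 2.08 rad, so the catch was carrying the load. The bow stayed there after I opened the fingers and backed away.
- **Robot:** it was touching nothing at the end, with a wrist force below 1 N. The highest force I saw in the readings between moves was about 11 N.
- **Small trap:** it sits where it was in the first picture.
- **What disagreed:**
  - The handle slipped roughly 15 mm in the pads as it turned, within the stated 20 mm. I tilted the tool part of the way to limit that.
  - The wrist-camera estimate of the handle's radius drifted up to 4 mm high near the end, so I read the final angle from the scene camera instead.

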